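# Tighten the stand's screw eye with the turning bar

## Task

The brass screw eye on the market stall's display stand has worked loose. Pick up the red-handled bar, slide it through the eye's loop and use it as a lever to screw the eye in clockwise (seen from above) until it comes up hard against its stop and is nipped tight there, without wrenching it; the upright behind the eye is in the way, so draw the bar out and slide it in again from the other side as needed. Then draw the bar out, lay it back down on the grey mat, and do not touch the eye with the gripper or disturb the mug, flask and mess tin.

Things in the scene. Friction and masses are not known exactly. Their poses are not given: they have to be found in the camera images.
- eye (a joint): How far the brass screw eye has been screwed in, rad, growing clockwise seen from above; it does not visibly sink. It starts between 0 and 0.8 and comes up against a hard stop at 3.2, where it is tight. Friction of 0.15 N m resists turning and holds it where it is left. Nipped tight means pressed against the stop with 0.4 N m or a little more; 1.2 N m or more would be wrenching it.
- eye_loop (a point): Centre of the loop, on the eye's vertical turning axis, 75 mm above the table. Its x axis runs level straight through the loop (either way is the same), y across it, z up; it turns with the eye. Opening: upright oval 15 mm wide, 29 mm high; the metal is 9 mm thick along x, 7 mm wide; the eye's top is 21 mm above. The bar can skew about 0.5 rad either way in it before the eye turns.
- stand: Display stand, fixed. Origin on the table on the eye's axis; +x points from the eye to the steel upright (26 mm thick, axis 100 mm from the eye, top 178 mm above the table). Dark green wooden foot 40 mm high, from -55 to +125 mm in x, +-55 mm in y. Measured anticlockwise from the stand's x axis, the loop's x axis stands at 0.5 rad minus the value of joint eye.
- bar: The turning bar, loose, 0.1 to 0.19 kg, lying on the mat. Red grip 60 mm long (x), 16 mm wide (y), 26 mm high (z), then a steel rod 11 mm thick at the grip's mid-height running to +x; its last 15 mm taper to a 5 mm point. Origin at the middle of the grip's underside, z up.
- bar_grip (a point): Middle of the bar's red grip, 13 mm above its underside, on the rod's axis.
- bar_tip (a point): The bar's point, 99 mm from bar_grip along the bar's +x axis, with the bar's axes (the rod proper starts 30 mm from bar_grip).
- mat: Grey felt mat, fixed flat on the table, 220 (x) x 140 (y) x 3 mm. Origin at the centre of its underside.
- mug: White mug, loose, 80 mm across, 85 mm high; origin at the centre of its underside.
- flask: Olive flask with a black cap, loose, 72 mm across, 110 mm high; origin at the centre of its underside.
- messtin: Aluminium mess tin, loose, 100 mm across, with two wire handles, 50 mm high; origin at the centre of its underside.
Not all that is in view belongs to the job. Of the things that look like the bar, the middle-sized one is meant. There is more than one size of the stand; the one meant has the size given above.

How it is judged:
On the way, in this order (a step that is already met when the one before it is completed fails the run):
1. the bar is slid through the loop, its point out on the far side (x of eye_loop in the frame of bar_tip between -0.08 and -0.01 m and y of eye_loop in the frame of bar_tip between -0.008 and 0.008 m and z of eye_loop in the frame of bar_tip between -0.013 and 0.013 m), for 0.2 s.
2. the eye is at its stop and the bar, through the loop, presses on it to nip it tight (more than 40 N of contact force between bar and eye, which about 0.3 N m gives) (all of step 1 and value of joint eye above 3.16 rad and contact force between bar and eye above 40 N), for 0.1 s.
At the end, for the whole second after the job is handed in: The eye is screwed in to within 0.08 rad of its stop (joint above 3.12); the bar lies at rest on the mat, the middle of its grip within the mat's outline and less than 24 mm above the table (value of joint eye above 3.12 rad and x of bar_grip in the frame of mat between -0.11 and 0.11 m and y of bar_grip in the frame of mat between -0.07 and 0.07 m and height (world z) of bar_grip below 0.024 m and linear speed of bar below 0.03 m/s); the robot touches nothing.
It fails at once if the gripper or arm touches the eye (more than 2 N) (contact force between any of the fingers, the arm and eye above 2 N).
It fails at once if the eye is wrenched: more than 200 N between bar and eye, which about 1.5 N m gives (contact force between bar and eye above 200 N).
It fails at once if the mug, flask or mess tin is moved by more than 30 mm or tipped (distance of any of mug, flask, messtin from where it was at the start of the episode above 0.03 m or angle between any of mug, flask, messtin's own z axis and vertical above 0.3 rad).
It also fails if it takes over 72 s, if anything falls off the work surface, if the arm or the gripper's body presses on something with over 40 N, if the wrist force passes 120 N, or if a joint passes its speed limit or range.

## Robot

A 6-joint arm with a two-finger parallel gripper is mounted at the origin on the work surface. World frame = base frame: x ahead of the robot, y to its left, z up, the work surface at z = 0. Lengths are in m, angles in rad, forces in N, time in s.
With the tool pointing down it reaches from about 0.35 to 1 m from the base axis. Payload 7.1 kg.
Tool frame: the origin (TCP) lies between the finger pads; the fingertips stand 22 mm ahead of it and the grasp point (between the pads) lies 3 mm ahead of it; x points along the fingers, y is the direction in which the jaws open and shut, and the axes are right-handed (so a half turn about x gives the same grasp; the last joint's range is limited). The gripper opens to 85 mm and grips with 20 to 120 N. Pads are 22 mm wide; open, the fingers measure 114 mm over their backs; the gripper's body (76 mm by 85 mm) begins 54 mm behind the grasp point. The pads swing forward as they close: fully open they stand 13 mm farther back than shut.
Start: joints at [1.269, 0.423, 1.63, -0, 1.089, -0.019], TCP at [0.174, 0.6, 0.253] pointing down, gripper open.
Joint ranges: [-3, 3], [-0.9, 2.11], [0.09, 2.58], [-1.31, 4.45], [0.11, 2.69], [-2.54, 2.54]. Speed limits (rad/s): [2.39, 2.39, 3.01, 3.14, 3.14, 3.14].

## Interface

Orientations are given as a rotation vector (axis times angle).
In Python, from rig import manip gives the robot as it stands. The module is installed in compiled form; this text tells all that it offers. Calls block until the motion is done:
- manip.move_to(position, orientation): joint-space move of the TCP to a pose.
- manip.servo_line(position, orientation=None, rate=0.15): straight line of the TCP; orientation=None keeps the orientation; rate is the mean speed in m/s.
- manip.set_joints(angles): joint-space move.
- manip.command_gripper(opening, f_grip=None): finger opening in m; f_grip is the grip in N (None keeps the last); returns when the fingers have stopped.
- manip.hold(seconds).
- manip.solve_ik(position, orientation): joint angles nearest the present ones, or None.
- manip.camera(name): name is "side" or "top"; returns a dict with "image" (480x640x3 uint8, red, green, blue), "fx", "fy", "cx", "cy" (pixels), "k1" (the pictures are not rectified: a ray, as slopes to the right and down, at radius r is drawn at 1 + k1 r^2 times it, then the intrinsics apply), "cam_to_world" (4x4, takes a point from camera to world coordinates). Camera axes: x right, y down, z forward; pixel columns grow to the right and rows downward; lengths in m; the calibration is good to about 2 mm. A picture is of the moment at which its call begins. There is no depth.
A pose or a line that the arm cannot do raises manip.IKError and nothing moves.
- manip.sign_off(): hands the job in, once; it reports no verdict.
Readings, each from a call of its own:
- manip.get_time(): time.
- manip.get_joint_positions(): joint angles.
- manip.get_joint_vel(): joint speeds.
- manip.get_tau(): joint torques, N m.
- manip.get_position(): TCP position.
- manip.get_ee_rot(): TCP orientation.
- manip.get_contact_force(): force on the tool from outside, world axes, zero at the start.
- manip.get_torque(): the same for the moment, N m.
- manip.get_width(): finger opening in m.
Only numpy, scipy, OpenCV 4.12 (cv2) and the standard library are available. Lean on these libraries where they do the work, as an engineer would, in place of code of your own. Each camera call takes 0.05 s, during which the arm holds its last target. There are 200 camera calls.

## Working session

There is one attempt and no reset: what is moved stays moved. The work goes in short steps, each a Python script; the robot and the scene stay as the last script left them, time stands still between calls to the robot, and variables do not carry over. Pictures are saved under pics/ and viewed, about 8 in all and at most 12, crops included, and the job is handed in when it is done.

```bash
mkdir -p pics; cat > h.py <<'E'
import numpy as np, cv2
from rig import manip
def cam(n,save=None):
    c=manip.camera(n)
    if save: cv2.imwrite(save,c["image"][:,:,::-1])
    return c
def ray(c,u,v):
    d=np.array([(u-c["cx"])/c["fx"],(v-c["cy"])/c["fy"]]);p=d.copy()
    for _ in range(20): p=d/(1+c["k1"]*(p@p))
    T=np.array(c["cam_to_world"]); return T[:3,3],T[:3,:3]@np.r_[p,1]
def onz(c,u,v,z):
    o,d=ray(c,u,v); return o+d*(z-o[2])/d[2]
def proj(c,P):
    T=np.array(c["cam_to_world"]); q=T[:3,:3].T@(np.array(P)-T[:3,3]); p=q[:2]/q[2]; p=p*(1+c["k1"]*(p@p))
    return np.array([p[0]*c["fx"]+c["cx"],p[1]*c["fy"]+c["cy"]])
E
python3 - <<'E'
from h import *
for n in("top","side"):
    c=cam(n,f"pics/{n}0.png"); print(n,c["fx"],c["cx"],c["cy"],c["k1"],np.round(c["cam_to_world"],3).tolist())
print(manip.get_time(),manip.get_ee_rot(),manip.get_width())
E
```

```text
top 487.8592407089983 320.3019483508223 243.83649368617148 0.030684722315098365 [[0.005, -0.987, 0.161, 0.417], [-1.0, -0.009, -0.021, 0.002], [0.022, -0.161, -0.987, 1.091], [0.0, 0.0, 0.0, 1.0]]
side 445.4628597898968 314.9043113170004 239.53494391135024 0.0010005356199191064 [[0.747, -0.426, 0.511, 0.049], [-0.665, -0.482, 0.57, -0.598], [0.004, -0.766, -0.643, 0.756], [0.0, 0.0, 0.0, 1.0]]
0.1 [ 0.22093725  1.55958802 -0.22304282] 0.08541464554078984
```

View pics/top0.png

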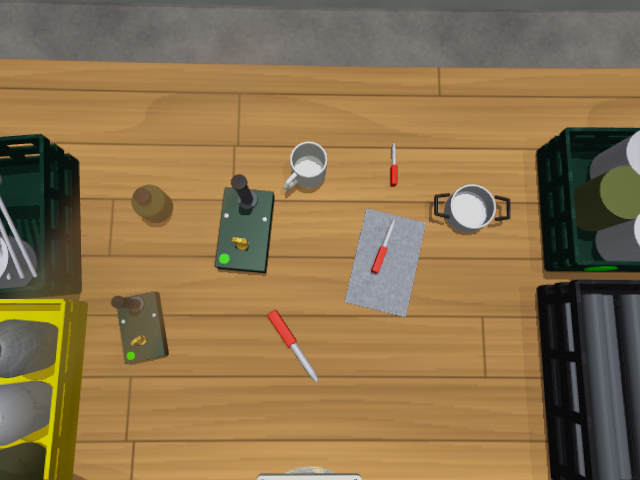

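View pics/side0.png

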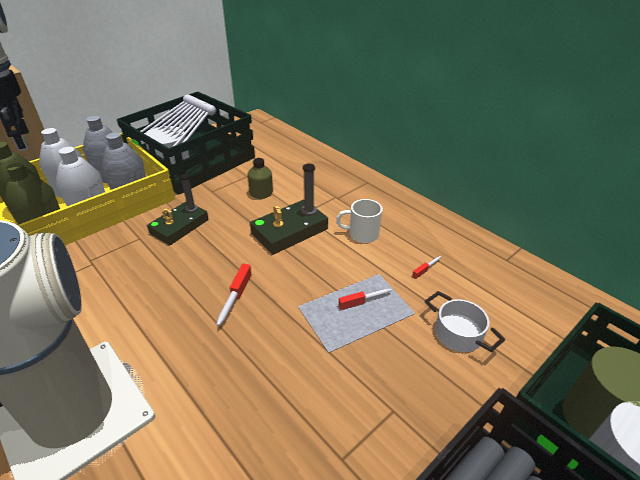

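The top view shows the right stand (the larger one) with its foot at about (245,230), upright at (240,185) and eye at (240,243). The bar is on the mat at (380,258), pointing to (393,222). The mug, flask and tin are nearby.

```bash
python3 - <<'E'
from h import *
from scipy import ndimage
c=cam("top"); s=cam("side")
def hsv(c): return cv2.cvtColor(c["image"],cv2.COLOR_RGB2HSV)
H=hsv(c);Hs=hsv(s)
def roi(m,x0,x1,y0,y1):
    r=np.zeros(m.shape,bool); r[y0:y1,x0:x1]=m[y0:y1,x0:x1]; return r
def axis(P):
    m=P.mean(0); w,v=np.linalg.eigh(np.cov((P-m)[:,:2].T)); return m,v[:,1],np.sqrt(w)
# bar
red=roi(((H[...,0]<8)|(H[...,0]>172))&(H[...,1]>150),345,425,210,315)
v,u=np.nonzero(red); P=np.array([onz(c,a,b,0.022) for a,b in zip(u,v)])
(m,d,w)=axis(P); print("grip",m,d,w,len(u))
I=c["image"].astype(int)
rod=roi((I.min(2)>165)&(H[...,1]<40),383,402,215,250)
v,u=np.nonzero(rod); print("rod px",u.min(),u.max(),v.min(),v.max(),len(u))
P=np.array([onz(c,a,b,0.018) for a,b in zip(u,v)]); print("rod",P.mean(0),axis(P)[1]); i=np.argmin(v); print("tip",P[i])
# side red
red=roi(((Hs[...,0]<8)|(Hs[...,0]>172))&(Hs[...,1]>150),300,400,270,330)
v,u=np.nonzero(red); P=np.array([onz(s,a,b,0.016) for a,b in zip(u,v)]); print("side grip",axis(P))
# eye
for cc,hh,r in((c,H,(220,262,230,256)),(s,Hs,(268,290,200,232))):
    br=roi((hh[...,0]>14)&(hh[...,0]<30)&(hh[...,1]>140)&(hh[...,2]>90),*r)
    v,u=np.nonzero(br); P=np.array([onz(cc,a,b,0.075) for a,b in zip(u,v)]); print("brass",u.min(),u.max(),v.min(),v.max(),len(u),axis(P))
# foot
dk=roi((H[...,2]<75)&(H[...,1]>60),205,285,186,280)
v,u=np.nonzero(dk);pts=np.array([onz(c,a,b,0.04)[:2] for a,b in zip(u,v)],np.float32)
print("foot",cv2.minAreaRect(pts))
# mat
g=roi((H[...,1]<40)&(I.max(2)<190)&(I.max(2)>90),335,430,200,325)
g=ndimage.binary_opening(g); v,u=np.nonzero(g);pts=np.array([onz(c,a,b,0.003)[:2] for a,b in zip(u,v)],np.float32)
print("mat",cv2.minAreaRect(pts))
A=cv2.resize(c["image"][165:280,205:285],None,fx=5,fy=5,interpolation=cv2.INTER_CUBIC)
B=cv2.resize(s["image"][155:255,245:335],None,fx=4.4,fy=5.75,interpolation=cv2.INTER_CUBIC)
cv2.imwrite("pics/z.png",np.hstack([A,B[:A.shape[0]]])[:,:,::-1])
E
```

```text
grip [ 0.55742016 -0.15047844  0.022     ] [-0.92761428  0.37353949] [0.00468195 0.01746034] 199
rod px 383 394 219 246 97
rod [ 0.616962   -0.17461782  0.018     ] [-0.93079781  0.36553445]
tip [ 0.64979762 -0.18689717  0.018     ]
side grip (array([ 0.55901543, -0.15167054,  0.016     ]), array([-0.96891241,  0.24740401]), array([0.00933178, 0.01801683]))
brass 232 247 237 249 136 (array([0.58280031, 0.14777508, 0.075     ]), array([0.53426141, 0.84531931]), array([0.00573416, 0.00912897]))
brass 273 282 205 226 146 (array([0.57914385, 0.13713368, 0.075     ]), array([0.57326827, 0.81936774]), array([0.00544363, 0.0260009 ]))
foot ((0.6175481677055359, 0.136042058467865), (0.10598767548799515, 0.18833933770656586), 80.1544418334961)
mat ((0.5552430152893066, -0.16811755299568176), (0.13949783146381378, 0.21976841986179352), 76.66412353515625)
```

View pics/z.png

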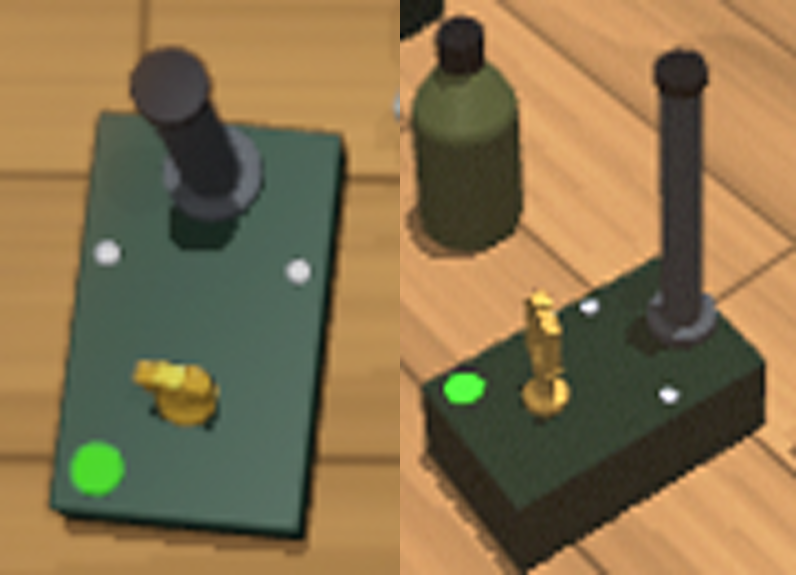

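```bash
python3 - <<'E'
from h import *
c=cam("top"); s=cam("side")
def f(u,v,z): return np.round(onz(c,205+u/5-.4,165+v/5-.4,z)[:2],4)
TL,TR,BL,BR=[f(*p,0.04) for p in((100,112),(343,136),(52,508),(299,531))]
print(TL,TR,BL,BR)
d=(TL+TR-BL-BR)/2; e=(TL+BL-TR-BR)/2; print("len",np.linalg.norm(d),np.linalg.norm(e),"yaw",np.arctan2(d[1],d[0]),np.arctan2(e[1],e[0])-np.pi/2)
yaw=(np.arctan2(d[1],d[0])+np.arctan2(e[1],e[0])-np.pi/2)/2; X=np.array([np.cos(yaw),np.sin(yaw)])
cen=(TL+TR+BL+BR)/4; print("eye from foot",cen-0.035*X,"yaw",yaw)
print("upright top",f(170,85,.178),"expected",cen+0.065*X, "disc",f(185,402,.043))
for q in ((308,166,.085),(150,203,.08),(470,209,.05)): print("obj",onz(c,*q))
A=cv2.resize(c["image"][225:260,222:262],None,fx=9.5,fy=14,interpolation=cv2.INTER_LANCZOS4)
A=cv2.resize(c["image"][228:258,225:255],(400,400),interpolation=cv2.INTER_LANCZOS4)
B=cv2.resize(s["image"][200:232,262:294],(400,400),interpolation=cv2.INTER_LANCZOS4)
cv2.imwrite("pics/e.png",np.hstack([A,B])[:,:,::-1])
E=np.r_[cen-0.035*X,.075]
print(proj(c,E),proj(s,E),proj(c,E+[0,0,.021]),proj(s,E+[0,0,.021]))
E
```

```text
[0.7136 0.1916] [0.704  0.0842] [0.5374 0.2058] [0.5282 0.0996]
len 0.17662117653327983 0.10721287236148463 yaw -0.08389353567730441 -0.08778875845771372
eye from foot [0.58592887 0.14830075] yaw -0.08584114706750912
upright top [0.6857 0.1402] expected [0.68556066 0.13972718] disc [0.5836 0.1498]
obj [0.7494173  0.00747323 0.085     ]
obj [0.66551711 0.33882442 0.08      ]
obj [ 0.66679471 -0.34878751  0.05      ]
[240.28020523 241.50379218] [276.60510711 213.43503956] [238.85415244 239.81846524] [276.17448271 206.75104698]
```

View pics/e.png

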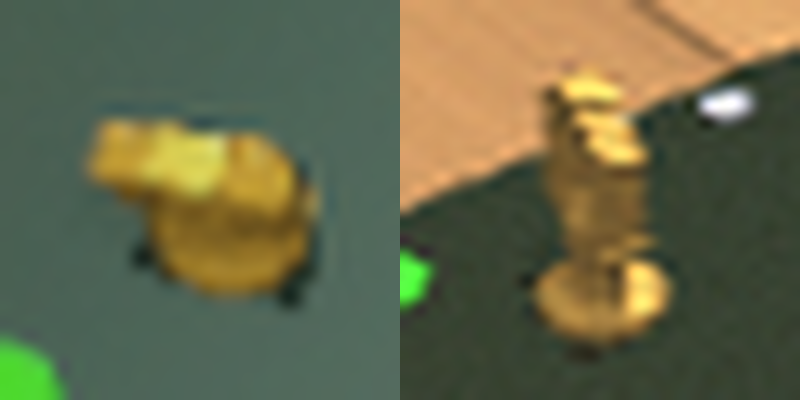

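The eye position from the foot corners agrees with the upright's top to about 0.5 mm. The loop's x axis is at about -0.17 rad in world (ring from (95,155) to (290,185) in the crop), so q0 is about 0.58. Next I check IK for the whole plan.

```bash
cat >> h.py <<'E'
from scipy.spatial.transform import Rotation as R
E0=np.array([0.5857,0.1484]); YAW=-0.086; OFF=0.012  # TCP above bar axis
def ori(p,flip):   # bar pointing at world azimuth p
    a=p+(np.pi if flip else 0)
    y=np.array([-np.sin(a),np.cos(a),0]); x=np.array([0,0,-1.]); return R.from_matrix(np.c_[x,y,np.cross(x,y)]).as_rotvec()
def tcp(p,r,z=0.075): # gripper at distance r behind loop along pointing p
    return np.r_[E0-r*np.array([np.cos(p),np.sin(p)]),z+OFF]
E
python3 - <<'E'
from h import *
print(R.from_rotvec(manip.get_ee_rot()).as_matrix().round(2).tolist())
for fl in(0,1):
    print(fl,"grasp",manip.solve_ik([.558,-.151,.028],ori(-.38,fl)))
    for ps in(-.08,-.6,-1.2,-1.79,1.85,1.2,.6,-.06,-.2):
        for r in (.058,.12):
            q=manip.solve_ik(tcp(ps+YAW,r),ori(ps+YAW,fl)); print(ps,r,None if q is None else np.round(q,2))
E
```

```text
[[-0.0, 0.28, 0.96], [-0.0, 0.96, -0.28], [-1.0, -0.0, -0.0]]
0 grasp [-2.84866859e-01  6.90747464e-01  1.82966081e+00 -4.44089210e-16
  6.21184383e-01 -1.47566319e+00]
-0.08 0.058 [ 0.27  0.56  1.88 -0.    0.69 -1.14]
-0.08 0.12 [ 0.32  0.51  2.   -0.    0.63 -1.08]
-0.6 0.058 [ 0.31  0.58  1.84  0.    0.72 -0.58]
-0.6 0.12 [ 0.41  0.55  1.91  0.    0.68 -0.48]
-1.2 0.058 [ 0.32  0.62  1.76 -0.    0.76  0.04]
-1.2 0.12 [ 0.43  0.63  1.75 -0.    0.77  0.14]
-1.79 0.058 [ 0.31  0.65  1.69 -0.    0.8   0.61]
-1.79 0.12 [ 0.38  0.7   1.59 -0.    0.85  0.69]
1.85 0.058 None
1.85 0.12 None
1.2 0.058 [ 0.15  0.58  1.85 -0.    0.71 -2.54]
1.2 0.12 None
0.6 0.058 [ 0.2   0.56  1.89 -0.    0.69 -1.89]
0.6 0.12 [ 0.16  0.5   2.02 -0.    0.62 -1.93]
-0.06 0.058 [ 0.27  0.56  1.88 -0.    0.69 -1.16]
-0.06 0.12 [ 0.32  0.51  2.01 -0.    0.63 -1.11]
-0.2 0.058 [ 0.28  0.57  1.88 -0.    0.7  -1.  ]
-0.2 0.12 [ 0.35  0.52  1.99 -0.    0.64 -0.94]
1 grasp [-0.28486686  0.69074746  1.82966081  0.          0.62118438  1.66592947]
-0.08 0.058 [0.27 0.56 1.88 0.   0.69 2.01]
-0.08 0.12 [0.32 0.51 2.   0.   0.63 2.06]
-0.6 0.058 None
-0.6 0.12 None
-1.2 0.058 None
-1.2 0.12 None
-1.79 0.058 [ 0.31  0.65  1.69 -0.    0.8  -2.53]
-1.79 0.12 [ 0.38  0.7   1.59 -0.    0.85 -2.45]
1.85 0.058 [ 0.13  0.62  1.76 -0.    0.76 -0.06]
1.85 0.12 [ 0.03  0.62  1.75 -0.    0.77 -0.16]
1.2 0.058 [ 0.15  0.58  1.85 -0.    0.71  0.61]
1.2 0.12 [ 0.05  0.55  1.92 -0.    0.67  0.51]
0.6 0.058 [0.2  0.56 1.89 0.   0.69 1.26]
0.6 0.12 [0.16 0.5  2.02 0.   0.62 1.22]
-0.06 0.058 [0.27 0.56 1.88 0.   0.69 1.98]
-0.06 0.12 [0.32 0.51 2.01 0.   0.63 2.03]
-0.2 0.058 [ 0.28  0.57  1.88 -0.    0.7   2.14]
-0.2 0.12 [ 0.35  0.52  1.99 -0.    0.64  2.2 ]
```

```bash
python3 - <<'E'
from h import *
o=ori(-.38,0)
manip.move_to([.558,-.151,.22],o)
manip.servo_line([.558,-.151,.0285],o,rate=.2)
print(manip.get_time(), manip.get_contact_force())
w=manip.command_gripper(0.0,f_grip=80); print(w,manip.get_width(),manip.get_time())
manip.servo_line([.558,-.151,.20],o,rate=.2)
print(manip.get_time(),manip.get_contact_force(),manip.get_torque(),manip.get_width(),manip.get_position())
p=-.08+YAW
manip.move_to(tcp(p,.16,.12),ori(p,0))
manip.servo_line(tcp(p,.125,.075),ori(p,0),rate=.1)
t=cam("top"); s=cam("side"); print(manip.get_time(),manip.get_torque(),manip.get_position()-tcp(p,.125))
B=np.r_[E0,.075]; d=np.array([np.cos(p),np.sin(p),0]); print("exp tip",proj(t,B-.026*d),proj(s,B-.026*d),"loop",proj(t,B),proj(s,B))
A=cv2.resize(t["image"][205:285,205:285],(400,400),interpolation=cv2.INTER_CUBIC)
C=cv2.resize(s["image"][170:250,230:310],(400,400),interpolation=cv2.INTER_CUBIC)
cv2.imwrite("pics/pre.png",np.hstack([A,C])[:,:,::-1])
E
```

```text
4.375 [-0.13420626 -0.57045977 -0.1820096 ]
False 0.014239474808570518 5.0167
6.025 [-0.01279419  0.61154543 -1.96131154] [0.03536315 0.03967668 0.03364495] 0.01457819271119166 [ 0.55713105 -0.15076812  0.19885101]
8.1833 [-0.01724097 -0.00503426 -0.00119334] [-1.11836462e-04  5.45004026e-06  4.00227719e-04]
exp tip [237.78061356 253.67763702] [267.45011571 216.70405155] loop [240.2293355  241.61079195] [276.51031277 213.45308141]
```

View pics/pre.png

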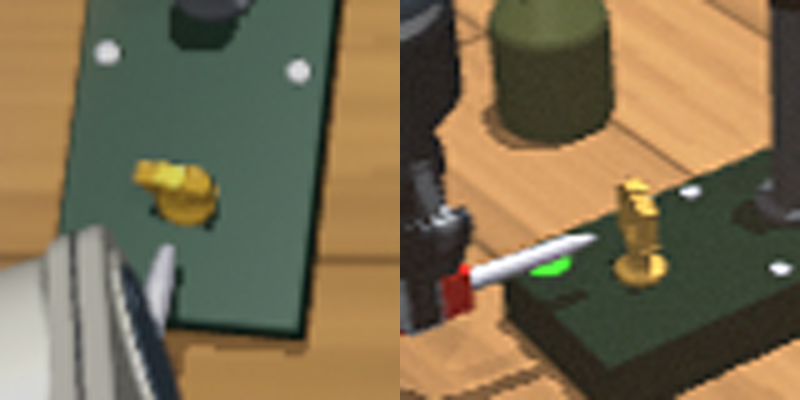

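The point is at (238.6,254) in the top view and (269,217.6) in the side view. That is about 1 px right of prediction, so I shift 1.2 mm in +y and insert, watching the forces.

```bash
sed -i 's/^E0=.*YAW/E0=np.array([0.5857,0.1496]); YAW/' h.py
cat >> h.py <<'E'
def Tz():  # torque of outside about the eye axis
    f=manip.get_contact_force();m=manip.get_torque();d=manip.get_position()[:2]-E0
    return m[2]+d[0]*f[1]-d[1]*f[0]
E
python3 - <<'E'
from h import *
p=-.08+YAW;o=ori(p,0)
manip.servo_line(tcp(p,.125),o,rate=.1)
b=manip.get_contact_force(); print("T0",Tz())
for r in np.arange(.115,.059,-.01):
    manip.servo_line(tcp(p,r),o,rate=.05)
    f=manip.get_contact_force()-b; print(round(r,3),f.round(2),round(Tz(),3))
    if np.linalg.norm(f)>8: print("STOP");break
t=cam("top"); s=cam("side"); print(manip.get_time())
A=cv2.resize(t["image"][205:285,205:285],(400,400),interpolation=cv2.INTER_CUBIC)
C=cv2.resize(s["image"][170:250,230:310],(400,400),interpolation=cv2.INTER_CUBIC)
cv2.imwrite("pics/in1.png",np.hstack([A,C])[:,:,::-1])
E
```

```text
T0 0.1008732281986884
0.115 [-0.5  -0.42  0.07] 0.131
0.105 [ 0.64  0.22 -0.99] 0.022
0.095 [0.6  0.12 0.34] 0.047
0.085 [ 0.59  0.49 -1.18] 0.014
0.075 [0.43 0.7  0.18] -0.065
0.065 [-0.47  0.49 -0.81] -0.002
10.6333
```

View pics/in1.png

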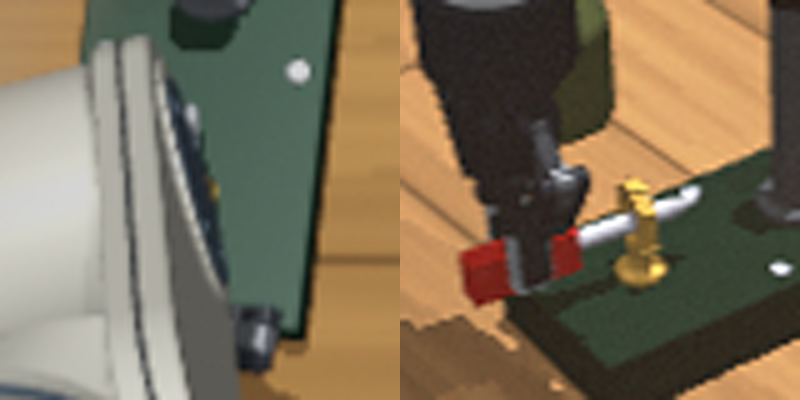

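The bar is through the loop, with its point out at about (369,208) in the side image. Now pass 1.

```bash
python3 - <<'E'
from h import *
r=.063
for ps in np.append(np.arange(-.2,-1.75,-.12),-1.8):
    p=ps+YAW; manip.servo_line(tcp(p,r),ori(p,0),rate=.05)
    T=Tz(); print(round(ps,2),manip.get_contact_force().round(1),round(T,2))
    if abs(T)>.7: print("STOP");break
s=cam("side"); print(manip.get_time(),manip.get_width())
C=cv2.resize(s["image"][140:260,220:340],(600,600),interpolation=cv2.INTER_CUBIC)
cv2.imwrite("pics/p1.png",C[:,:,::-1])
E
```

```text
-0.2 [-0.2 -0.4 -1.1] 0.01
-0.32 [ 0.6 -0.  -1.4] -0.06
-0.44 [-0.1  0.3 -2. ] -0.03
-0.56 [ 1.7  0.4 -1.6] 0.0
-0.68 [ 2.8 -0.2 -1.6] 0.06
-0.8 [ 2.4 -0.3 -0.7] 0.1
-0.92 [ 3.6  0.2 -2. ] 0.1
-1.04 [ 2.5  0.7 -2.5] 0.16
-1.16 [ 2.5 -0.3 -1. ] 0.21
-1.28 [ 2.4  1.4 -1.9] 0.12
-1.4 [ 2.9  0.2 -0.9] 0.17
-1.52 [ 3.5  0.8 -0.7] 0.16
-1.64 [ 3.7  1.1 -1.2] 0.13
-1.8 [ 4.   1.1 -0.6] 0.13
14.9417 0.0146091921883805
```

View pics/p1.png

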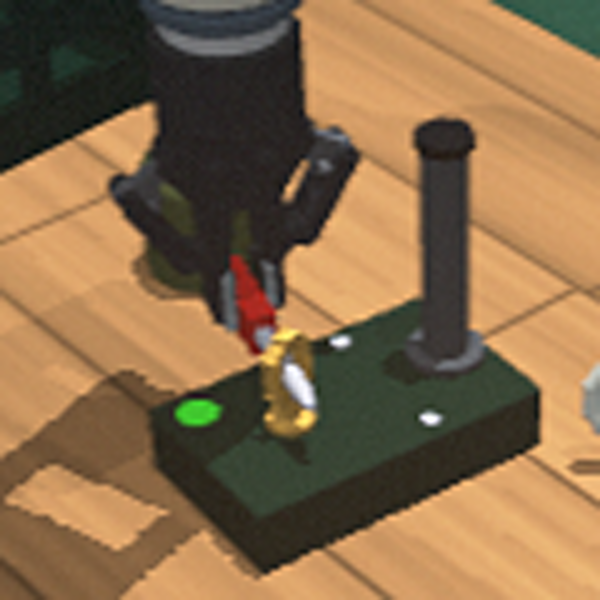

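Pass 1 worked: the eye followed at about 0.15 N m, the loop now opens to about (290,390) and the bar is still through it. Next I withdraw, lay the bar on the mat, regrasp it with the tool flipped (joint 6 range), and approach from the other side.

```bash
python3 - <<'E'
from h import *
p=-1.4+YAW
manip.servo_line(tcp(p,.063),ori(p,0),rate=.06); print(round(Tz(),2))
b=manip.get_contact_force()
manip.servo_line(tcp(p,.128),ori(p,0),rate=.1); print((manip.get_contact_force()-b).round(1))
manip.servo_line(tcp(p,.128,.235),ori(p,0),rate=.25)
manip.move_to([.558,-.151,.2],ori(-.38,0))
manip.servo_line([.558,-.151,.045],rate=.25)
manip.servo_line([.558,-.151,.029],rate=.06); print(manip.get_contact_force().round(1),manip.get_time())
manip.command_gripper(.05)
manip.servo_line([.558,-.151,.1],rate=.25)
manip.move_to([.558,-.151,.1],ori(-.38,1))
manip.servo_line([.558,-.151,.0285],rate=.15)
manip.command_gripper(0,f_grip=80); print(manip.get_width(),manip.get_time())
manip.servo_line([.558,-.151,.2],rate=.25)
p=1.84+YAW
manip.move_to(tcp(p,.15,.18),ori(p,1))
manip.servo_line(tcp(p,.128,.075),ori(p,1),rate=.15)
t=cam("top"); s=cam("side"); print(manip.get_time())
B=np.r_[E0,.075]; d=np.array([np.cos(p),np.sin(p),0]); print("exp tip",proj(t,B-.029*d),proj(s,B-.029*d),"loop",proj(t,B),proj(s,B))
A=cv2.resize(t["image"][205:285,205:285],(400,400),interpolation=cv2.INTER_CUBIC)
C=cv2.resize(s["image"][170:250,230:310],(400,400),interpolation=cv2.INTER_CUBIC)
cv2.imwrite("pics/pre2.png",np.hstack([A,C])[:,:,::-1])
E
```

```text
-0.0
[1.2 0.  1.1]
[-0.5 -0.1 -1.2] 19.8833
0.01454725557893455 24.4333
27.8667
exp tip [253.34553605 239.24746516] [284.82860005 217.47939441] loop [239.65552776 241.60585674] [276.22103782 213.24233851]
```

View pics/pre2.png

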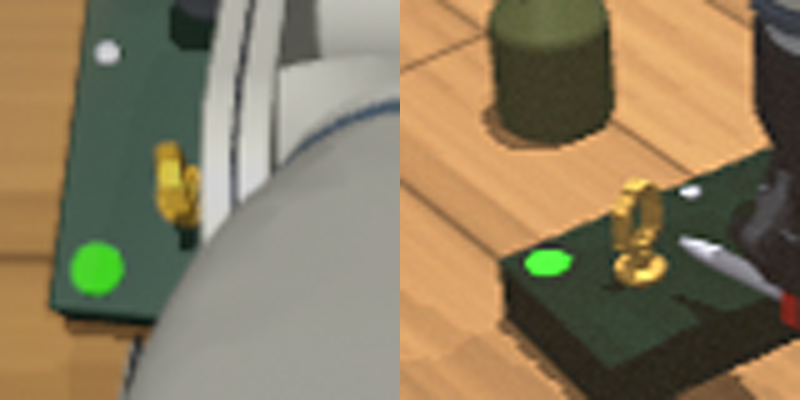

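The loop is open along the approach. The point is at about (286.4,217.6) in the side view, which carries the same ~1.5 px bias as before, so the line is good. Now I insert and do pass 2.

```bash
python3 - <<'E'
from h import *
p=1.84+YAW;o=ori(p,1); b=manip.get_contact_force(); ok=True
for r in (.115,.105,.095,.085,.075,.063):
    manip.servo_line(tcp(p,r),o,rate=.05)
    f=manip.get_contact_force()-b; print(round(r,3),f.round(2),round(Tz(),3))
    if np.linalg.norm(f)>8: print("STOP");ok=False;break
if ok:
  for ps in np.arange(1.7,.3,-.14):
    p=ps+YAW; manip.servo_line(tcp(p,.063),ori(p,1),rate=.05)
    T=Tz(); print(round(ps,2),manip.get_contact_force().round(1),round(T,2))
    if abs(T)>.6: print("STOP");break
s=cam("side"); print(manip.get_time(),manip.get_width())
C=cv2.resize(s["image"][140:260,220:340],(600,600),interpolation=cv2.INTER_CUBIC)
cv2.imwrite("pics/p2.png",C[:,:,::-1])
E
```

```text
0.115 [-0.24  1.22 -0.73] 0.012
0.105 [-0.42  0.25  0.42] 0.012
0.095 [-0.37  1.46 -0.34] -0.014
0.085 [ 0.52  1.24 -0.23] 0.058
0.075 [-1.27  0.22 -0.77] -0.079
0.063 [ 0.01  0.96 -1.  ] 0.001
1.7 [-1.5 -0.4 -1.5] -0.13
1.56 [-0.5 -0.6 -1.4] 0.0
1.42 [ 0.7 -0.6 -1.6] 0.02
1.28 [ 1.1 -1.1 -0.9] 0.08
1.14 [ 1.7 -1.3 -0.4] 0.14
1.0 [ 2.8 -1.1 -0.6] 0.13
0.86 [ 3.1 -1.1 -1.4] 0.0
0.72 [ 3.5 -1.7 -0.4] 0.11
0.58 [ 3.3 -2.5 -0.3] 0.23
0.44 [ 4.  -1.3 -1. ] 0.08
33.3667 0.014247654639004017
```

View pics/p2.png

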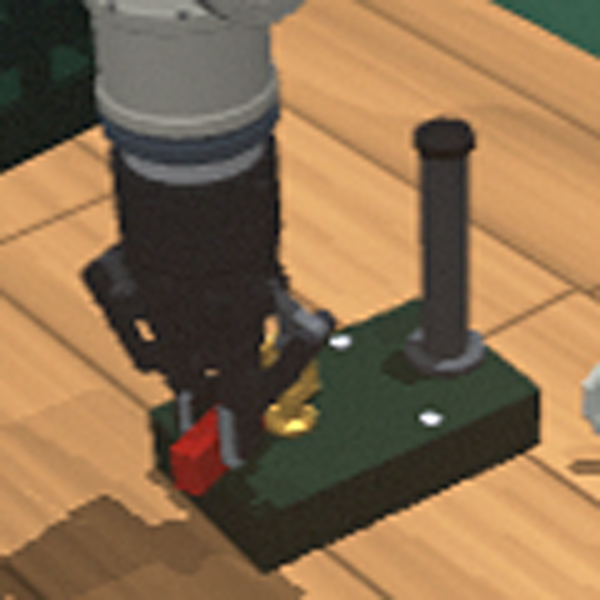

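```bash
python3 - <<'E'
from h import *
def go(ps): p=ps+YAW; manip.servo_line(tcp(p,.063),ori(p,1),rate=.05)
def Ta():
    v=[]
    for _ in range(6): manip.hold(.03); v.append(Tz())
    return np.mean(v)
for ps in (.32,.22,.14,.1): go(ps); print(ps,round(Ta(),2))
while ps>-.45:
    ps-=.02; go(ps); T=Ta(); print(round(ps,3),round(T,2),manip.get_contact_force().round(1))
    if T>.7 or manip.get_time()>50: break
manip.hold(.4); print(Ta(),manip.get_time())
E
```

```text
0.32 0.14
0.22 0.09
0.14 0.1
0.1 0.11
0.08 0.14 [ 5.1 -1.6 -0.7]
0.06 0.16 [ 3.7 -1.8 -0.2]
0.04 0.14 [ 4.4 -2.1 -0.7]
0.02 0.13 [ 5.8 -1.8 -1.1]
-0.0 0.15 [ 5.3 -1.7 -0.2]
-0.02 0.13 [ 5.5 -1.6 -0. ]
-0.04 0.13 [ 6.  -1.8 -0.5]
-0.06 0.13 [ 4.4 -1.9  1. ]
-0.08 0.15 [ 5.3 -2.3 -1.6]
-0.1 0.14 [ 5.2 -2.   0.4]
-0.12 0.18 [ 5.3 -2.2 -1. ]
-0.14 0.29 [ 5.1 -3.1 -0.3]
-0.16 0.34 [ 3.8 -2.7  1.1]
-0.18 0.33 [ 3.8 -2.6  1.5]
-0.2 0.36 [ 3.6 -3.2  0.6]
-0.22 0.44 [ 4.4 -2.8  1.3]
-0.24 0.55 [ 4.6 -3.4  0.7]
-0.26 0.62 [ 5.3 -3.7  1.2]
-0.28 0.63 [ 4.6 -4.2  1.4]
-0.3 0.74 [ 4.8 -4.1  1.3]
0.7165023432252778 44.8417
```

The stop was met at about -0.12 rad (predicted -0.06), and torque then rose to about 0.72 N m, held for 0.4 s. Next I unload, withdraw and lay the bar down.

```bash
python3 - <<'E'
from h import *
p=.33+YAW
manip.servo_line(tcp(p,.063),ori(p,1),rate=.06); print(round(Tz(),2))
b=manip.get_contact_force()
manip.servo_line(tcp(p,.13),ori(p,1),rate=.1); print((manip.get_contact_force()-b).round(1))
manip.servo_line(tcp(p,.13,.2),ori(p,1),rate=.25)
manip.move_to([.558,-.151,.2],ori(-.38,1))
manip.servo_line([.558,-.151,.045],rate=.25)
manip.servo_line([.558,-.151,.0295],rate=.06); print(manip.get_contact_force().round(1),manip.get_time())
manip.command_gripper(.06)
manip.servo_line([.558,-.151,.22],rate=.25)
manip.move_to([.35,-.3,.3],ori(-.38,1))
t=cam("top","pics/fin.png"); s=cam("side"); print(manip.get_time(),manip.get_contact_force().round(1))
A=cv2.resize(t["image"][130:330,200:440],(480,400),interpolation=cv2.INTER_CUBIC)
C=cv2.resize(s["image"][170:250,245:309],(320,400),interpolation=cv2.INTER_CUBIC)
cv2.imwrite("pics/fin2.png",np.hstack([A,C])[:,:,::-1])
E
```

```text
0.03
[ 0.5 -1.3  0.3]
[0.4 0.2 0.3] 49.3917
51.9417 [-0.4 -0.   0.6]
```

View pics/fin2.png

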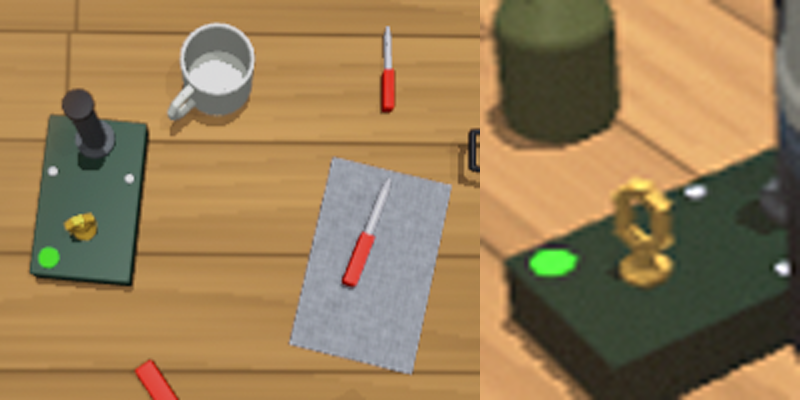

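The bar lies on the mat at (360,235). The eye's loop has turned to its stop angle (ring rising to the right at (80,225)), and the mug hasn't moved.

```bash
python3 -c "
from rig import manip
manip.sign_off()"
```

```text
the job is handed in; nothing more can be done
```

The eye is screwed in to its stop and nipped tight, the bar is back on the mat, and I handed the job in at about 52 s of the 72 s allowed. `sign_off` gives no verdict, so this rests on my own readings.

- **Turning:** It took two passes. In between I drew the bar out, laid it on the mat and regrasped it half a turn round, because joint 6 could not reach the second pass otherwise. I then slid it in from the other side of the loop.
- **Nipping:** The stop was met at a bar angle of about -0.12 rad, against -0.06 rad predicted. I measured about 0.72 N m about the eye's axis, held for 0.4 s. Less the 0.15 N m friction, that leaves roughly 0.57 N m on the stop. I could not read the bar-to-eye contact force directly; scaling the task's figures puts it near 95 N, between the 40 N needed and the 200 N limit.
- **Last pictures:** The bar lies on the mat and the loop stands at its stop angle. The mug and flask look where they were. The mess tin was mostly outside the final crop I viewed and I did not check it again, but the arm did not work close to it. The gripper was empty and clear.
- **Disagreement:** The point showed about 1.5 px off in the side view both times, within the stated calibration error. Both insertions went in freely.

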